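# Pop the battery hatch of the dust extractor

## Task

The battery of the cordless dust extractor on the workbench needs changing: press the free end of its battery hatch all the way in once with a fingertip, let go so that the push-push latch pops it open, and wait a moment clear of it to see that it stays open. Press it only the once, leave the screw organiser's flap shut, and do not grip, lift or shove anything: the extractor, the organiser and the things lying about stay where they are.

Things in the scene. Friction and masses are not known exactly. Their poses are not given: they have to be found in the camera images.
- extractor: Cordless dust extractor: loose grey plastic case 190 (x) x 160 (y) x 100 mm high, about 2.2 kg, on rubber feet; origin at the centre of its underside, z up. Black motor cover up to 114 mm on the rear (+x) half of its top; a black hose port, 48 mm across, sticks 28 mm out of the rear face. The battery hatch is on the front (-x) half of its top, towards the robot.
- battery_hatch (a joint): Hinge of the battery hatch, a black flap 80 mm long, 56 mm wide (y). Hinge line along y at the middle of the extractor's top (x = 0, z = 100 mm); free end 80 mm from it at -x; flap's top 8 mm above the case, at 108 mm. Value in rad: 0 latched shut, about -0.05 pressed right in, about +0.67 popped, standing open, free end some 50 mm higher.
- battery_hatch_press (a point): Press point on the hatch's top face, 15 mm in from its free end, mid-width, at three ribs 1 mm high. Moves with the hatch; z is the face's normal (up when shut), x points to the hinge, y along it. Shut, it takes about 6 N here; after sinking about 3.5 mm the latch trips and it stops hard. Pressing on to 12 N does no harm.
- battery_hatch_cam (a joint): Hidden cam of the push-push latch: 0 rad latched as found, 0.4 to 0.9 pressed in and tripped, about 4.2 popped, about 6.8 at the bottom of a second press, 7.3 latched again. Let go after it trips and a spring swings the hatch open by itself in under 1 s; let go earlier and it stays shut. Pressed down again once open, it latches shut.
- organiser: Screw organiser, NOT to be operated: grey plastic box 170 (x) x 160 (y) x 63 mm high, 1.6 kg, loose, origin at the centre of its underside, z up; three open pockets of screws on the rear (+x) half and a wide black flap (80 x 126 mm, top at 71 mm) on the front half.
- screw_flap (a joint): Hinge of the organiser's flap, which has the same kind of latch: 0 rad shut, as it must stay; negative pressed in; about +0.67 open.
- offcut_board: Bystander, to be left alone: pine offcut board 200 x 70 x 20 mm lying flat; origin at the centre of its underside.
- offcut_block: Bystander, to be left alone: small pine block 70 x 40 x 30 mm lying flat; origin at the centre of its underside.
- sanding_block: Bystander, to be left alone: cork sanding block 90 x 50 x 30 mm lying flat; origin at the centre of its underside.
- glue: Bystander, to be left alone: white glue bottle, 56 mm across, 150 mm tall, standing; origin at the centre of its underside.
- screwdriver: Bystander, to be left alone: screwdriver about 200 mm long lying flat, origin on its axis.
- hammer: Bystander, to be left alone: hammer lying flat, about 300 mm long; origin at the centre of its underside.
- pencil_cup: Bystander, to be left alone: empty steel cup, 72 mm across, 100 mm tall, standing; origin at the centre of its underside.

How it is judged (in metres and radians):
On the way, in this order (a step that is already met when the one before it is completed fails the run):
1. the battery hatch is pressed in by the fingers until its latch trips (value of joint battery_hatch below -0.03 rad and value of joint battery_hatch_cam above 0.4 rad and contact force between the fingers and extractor above 0.5 N).
2. the battery hatch has popped and stands open, untouched, for a second (value of joint battery_hatch above 0.55 rad and contact force between the fingers and extractor below 0.1 N), for 1 s.
At the end, for the whole second after the job is handed in: The battery hatch stands open by itself (more than 0.55 rad) and still; the organiser's flap is shut (within 0.03 rad); the extractor stands level; the extractor, the organiser and every bystander are within 30 mm of where they began (value of joint battery_hatch above 0.55 rad and value of joint battery_hatch_cam between 2.5 and 5 rad and velocity of joint battery_hatch between -0.1 and 0.1 rad/s and value of joint screw_flap between -0.03 and 0.03 rad and distance of each of extractor, organiser, offcut_board, offcut_block, sanding_block, glue, screwdriver, hammer, pencil_cup from where it was at the start of the episode below 0.03 m and angle between extractor's own z axis and vertical below 0.05 rad and linear speed of extractor below 0.02 m/s); the robot touches nothing.
It fails at once if the battery hatch is pressed down a second time (value of joint battery_hatch_cam above 6 rad).
It fails at once if the organiser's flap is pressed in or opened (value of joint screw_flap below -0.045 rad or value of joint screw_flap above 0.1 rad).
It fails at once if the extractor or the organiser is lifted, tipped or shoved (distance of any of extractor, organiser from where it was at the start of the episode above 0.03 m or height (world z) of any of extractor, organiser above 0.012 m or angle between any of extractor, organiser's own z axis and vertical above 0.15 rad).
It fails at once if a bystander is lifted or moved by more than 30 mm (distance of any of offcut_board, offcut_block, sanding_block, glue, screwdriver, hammer, pencil_cup from where it was at the start of the episode above 0.03 m).
It also fails if it takes over 35 s, if anything falls off the work surface, if the arm or the gripper's body presses on something with over 40 N, if the wrist force passes 120 N, or if a joint passes its speed limit or range.

## Robot

A 6-joint arm with a two-finger parallel gripper is mounted at the origin on the work surface. World frame = base frame: x ahead of the robot, y to its left, z up, the work surface at z = 0. Lengths are in mm, angles in degrees, forces in N, time in s.
With the tool pointing down it reaches from about 300 to 850 mm from the base axis. Payload 4.2 kg.
Tool frame: the origin (TCP) lies on the centre line of the jaws, within the pads' length; the fingertips stand 14 mm ahead of it and the grasp point (between the pads) lies 5 mm behind it; z points along the fingers, y is the direction in which the jaws open and shut (so a half turn about z gives the same grasp; the last joint's range is limited). The gripper opens to 91 mm and grips with 3 to 60 N. Pads are 32 mm wide; open, the fingers measure 118 mm over their backs; the gripper's body (76 mm by 178 mm) begins 60 mm behind the grasp point.
Start: joints at [-64.515, 18.312, 89.639, -0, 72.044, -1.146], TCP at [257.745, -514.013, 227.976] pointing down, gripper open.
Joint ranges: [-177.97, 177.97], [-48.28, 115.42], [12.27, 149.76], [-77.06, 257.06], [2.81, 150.46], [-146.56, 146.56]. Speed limits (degrees/s): [147.25, 147.25, 180, 180, 180, 180].

## Interface

Orientations are given as [roll, pitch, yaw] about the fixed x, y, z axes, in that order (R = Rz(yaw) Ry(pitch) Rx(roll)).
In Python, from workcell import env gives the robot as it stands.
- The arm moves only by the tool play_rows, never from a script. Its argument "increments" is a list of rows, each a list of 5 numbers: the shift along the world's x, y, z in mm, then the turn about the world's z in degrees, then the closure, from 0 (fully open) to 1 (shut). In form: [[x, y, z, yaw, fingers], ...]. A call has 1 to 20 rows; each row shifts and turns the commanded pose from where the row before left it; what a row does not reach is not made up. A row lasts 1/8 s, in which the tool goes at most 62.5 mm and 10.7 degrees, less where a joint would pass 70% of its speed; a pose out of reach is approached as far as the arm can. A call is refused whole if a number of a shift passes 62.5 or a number of a turn 10.7, either way. A call with a gripper value outside its range is refused whole. The fingers move at their own pace and stop on an object; "newtons" is the grip in N (left out, the last holds). Time passes only in rows, so rows that do not move let the fingers close. It gives the time, the measured TCP pose, the force and the opening at its end, in the units of the state.
- env.state(): the state, without advancing time (a new reading comes with each control period).
- env.grab_frame(name): name is "scene" or "top" or "wrist"; returns the picture (420x560x3 uint8, red, green, blue); there is no depth.
- env.calibration(name): a dict with "fx", "fy", "cx", "cy" (pixels), "dist_coeffs" ([k1, k2, p1, p2, k3] as OpenCV has them; the pictures are not rectified), "R" (3x3) and "t" (3): a world point X has camera coordinates R X + t; the wrist camera has in their place "hand_eye" (4x4, takes a point from camera to tool coordinates, whose origin is the TCP and whose axes are the flange's). Camera axes: x right, y down, z forward; pixel columns grow to the right and rows downward; lengths in mm; the calibration is good to about 2 mm. A picture is of the moment at which its call begins: read the wrist's pose just before it. calibration takes no time and is no camera call.
- env.job_done(): hands the job in, once; it reports no verdict.
The state is a dict: "time_s": time; "qpos": joint angles; "qvel": joint speeds; "effort": joint torques, N m; "ee_pos": TCP position; "ee_rot": TCP orientation; "force": force on the tool from outside, world axes, zero at the start; "torque": the same for the moment, N m; "gripper_width": finger opening in mm.
Only numpy, scipy, OpenCV 4.12 (cv2) and the standard library are available. Lean on these libraries where they do the work, as an engineer would, in place of code of your own. Each camera call takes 0.05 s, during which the arm holds its last target.

## Working session

There is one attempt and no reset: what is moved stays moved. The work goes in short steps, Python scripts to look and compute and a tool call to move; the robot and the scene stay as the last step left them, time stands still between calls to the robot, and variables do not carry over. Pictures are saved under pics/ and viewed, and the job is handed in when it is done.

Besides the shell and the picture viewer there is one more tool, called after "Request:" by a JSON object that holds its "op" and its "data". play_rows: Moves the arm, as the interface text tells. Its arguments: {"type":"object","properties":{"increments":{"type":"array"},"newtons":{"type":"number"}},"required":["increments"]}

```bash
mkdir -p pics; ls; python3 - <<'E'
from workcell import env
import cv2
print(env.state())
for n in ("scene","top","wrist"):
    im=env.grab_frame(n); cv2.imwrite(f"pics/{n}0.png",im[:,:,::-1])
    print(n,env.calibration(n))
E
```

```text
pics
{'time_s': 0.0, 'qpos': array([-6.45150498e+01,  1.83505536e+01,  8.97067583e+01, -1.20163669e-03,
        7.20431743e+01, -1.14674447e+00]), 'qvel': array([ 0.03347757,  0.02344673,  0.00845354, -0.01889832, -0.03655198,
       -0.06678147]), 'effort': array([-2.53679991e-04, -4.12462342e+01, -2.31975156e+01,  7.27253943e-02,
        4.56461823e-02, -1.55675216e-04]), 'ee_pos': array([ 257.52572339, -513.56684085,  227.12877211]), 'ee_rot': array([-1.79899511e+02, -8.68818626e-04,  2.66320653e+01]), 'force': array([0.73529175, 0.35525304, 0.27533205]), 'torque': array([ 0.01596297,  0.00346031, -0.03090823]), 'gripper_width': 91.32036847205012}
scene {'fx': 492.2032276446647, 'fy': 492.2032276446647, 'cx': 292.2063191389928, 'cy': 222.6647369349685, 'dist_coeffs': array([0.04846487, 0.        , 0.        , 0.        , 0.        ]), 'R': array([[ 0.83255349,  0.55392812, -0.004281  ],
       [ 0.46694138, -0.70592842, -0.53257001],
       [-0.29802758,  0.44139404, -0.84637513]]), 't': array([-482.21650501, -207.26732429, 1802.64236571])}
top {'fx': 461.54899690371855, 'fy': 461
[... 254 characters left out ...]
9587e-02, -9.45351939e-02],
       [ 9.45746593e-02, -4.70085188e-04, -9.95517661e-01]]), 't': array([   2.30619593,  568.95820375, 1348.945824  ])}
wrist {'fx': 365.24192191745914, 'fy': 365.24192191745914, 'cx': 281.1019492913608, 'cy': 215.0531114786442, 'dist_coeffs': array([-0.00320664,  0.        ,  0.        ,  0.        ,  0.        ]), 'hand_eye': array([[-7.69242535e-04, -9.60387115e-01, -2.78668256e-01,
         7.88993676e+01],
       [ 9.99999686e-01, -7.91845454e-04, -3.14500201e-05,
        -2.55896616e-01],
       [-1.90457997e-04, -2.78668192e-01,  9.60387423e-01,
        -1.56550695e+02],
       [ 0.00000000e+00,  0.00000000e+00,  0.00000000e+00,
         1.00000000e+00]])}
```

View pics/scene0.png

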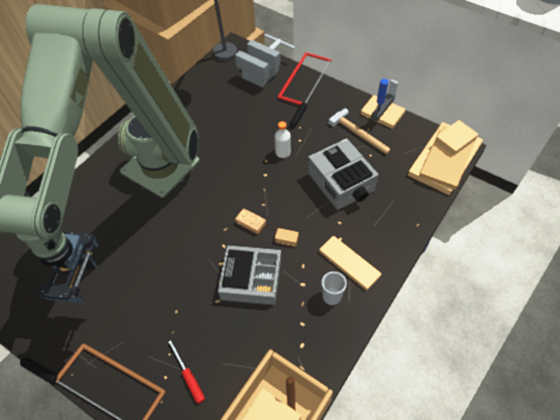

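View pics/top0.png

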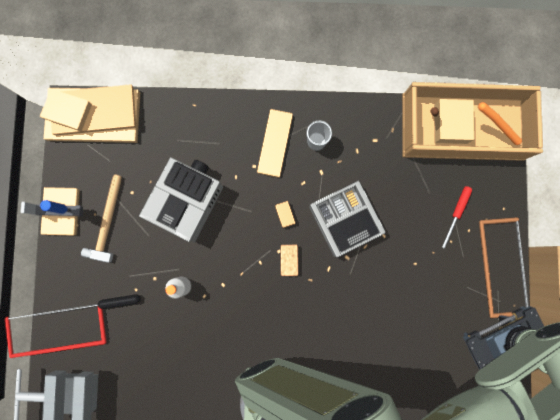

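View pics/wrist0.png

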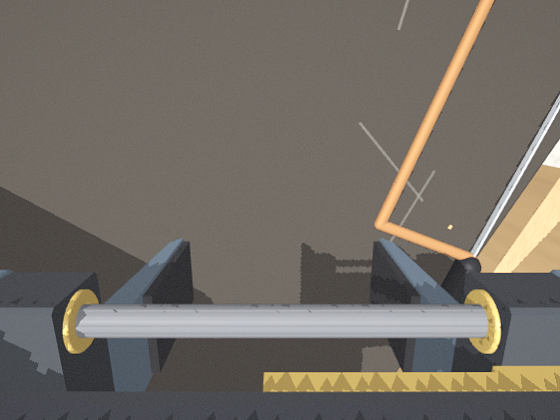

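The top view shows the extractor around (182,198), with the hose port (rear) at (200,167) and the small black hatch near (173,212). The organiser is at (347,218) and the glue bottle at (178,288). I'll zoom in on the extractor.

```bash
python3 - <<'E'
import cv2,numpy as np
a=cv2.imread("pics/top0.png")[140:260,120:240]; b=cv2.imread("pics/scene0.png")[120:220,295:395]
cv2.imwrite("pics/topz.png",cv2.resize(a,(600,600),interpolation=cv2.INTER_CUBIC))
cv2.imwrite("pics/scenez.png",cv2.resize(b,(600,600),interpolation=cv2.INTER_CUBIC))
E
```

```text
(no output)
```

View pics/topz.png

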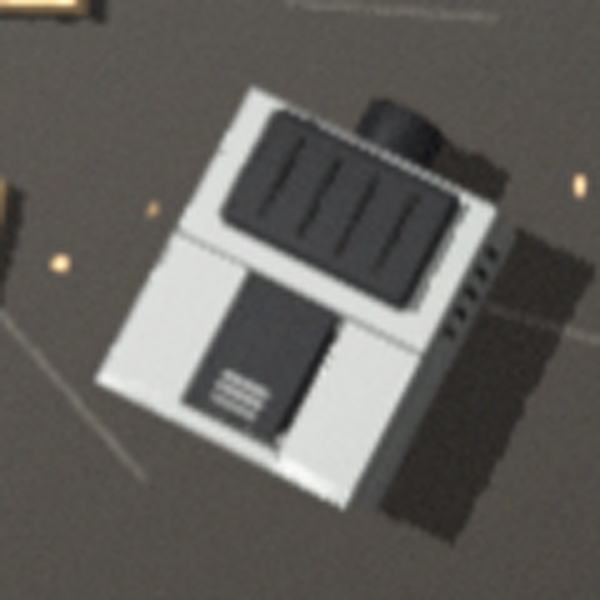

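View pics/scenez.png

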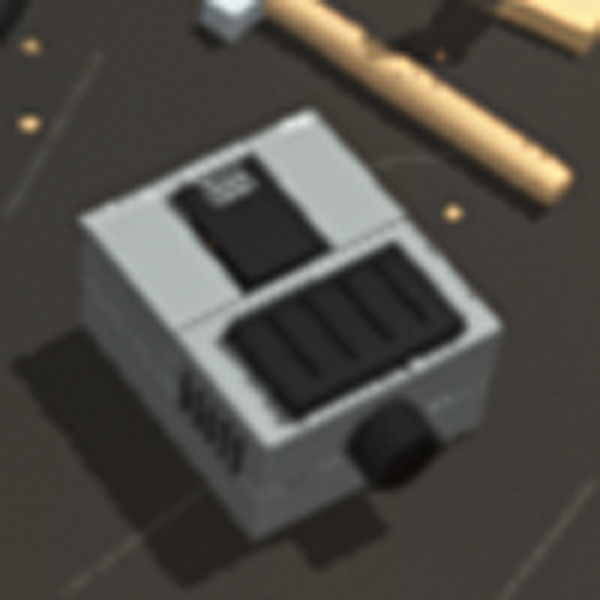

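Zoomed, the rib patch is at about (241,393) in the top crop and (230,187) in the scene crop. Next I'll triangulate the ribs and the case corners.

```bash
cat > h.py <<'E'
from workcell import env
import cv2,numpy as np
def tri(pa,pb,na="top",nb="scene"):
    P=[];u=[]
    for n,p in((na,pa),(nb,pb)):
        c=env.calibration(n);K=np.array([[c["fx"],0,c["cx"]],[0,c["fy"],c["cy"]],[0,0,1]])
        u.append(cv2.undistortPoints(np.float64([[p]]),K,c["dist_coeffs"])[0,0]);P.append(np.c_[c["R"],c["t"]])
    X=cv2.triangulatePoints(P[0],P[1],u[0],u[1]);return (X[:3]/X[3])[:,0]
def ray(p,n,z):
    c=env.calibration(n);K=np.array([[c["fx"],0,c["cx"]],[0,c["fy"],c["cy"]],[0,0,1]])
    d=np.r_[cv2.undistortPoints(np.float64([[p]]),K,c["dist_coeffs"])[0,0],1]
    R=c["R"];o=-R.T@c["t"];d=R.T@d;return o+d*(z-o[2])/d[2]
E
python3 - <<'E'
from h import *
T=lambda p:((p[0]+.5)/5-.5+120,(p[1]+.5)/5-.5+140)
S=lambda p:((p[0]+.5)/6-.5+295,(p[1]+.5)/6-.5+120)
pts=dict(rib=((241,393),(230,187)),fl=((98,380),(310,112)),fr=((345,508),(82,218)),rr=((497,210),(268,440)),rl=((252,87),(500,325)))
for k,(a,b) in pts.items():
    z=109 if k=='rib' else 100
    print(k,tri(T(a),S(b)).round(1),ray(T(a),"top",z).round(1),ray(S(b),"scene",z).round(1))
X={k:ray(T(a),"top",100) for k,(a,b) in pts.items()}
d=(X['rl']+X['rr']-X['fl']-X['fr'])/2;w=(X['fl']+X['rl']-X['fr']-X['rr'])/2
c=(X['rl']+X['rr']+X['fl']+X['fr'])/4
print(c,np.linalg.norm(d),np.linalg.norm(w),np.degrees(np.arctan2(d[1],d[0])),np.degrees(np.arctan2(-w[0],w[1])))
print("press pred",c[:2]-65*d[:2]/np.linalg.norm(d))
for n,p in dict(glue=(178,289),hammerhead=(97,256),hend=(117,178)).items(): print(n,ray(p,"top",0 if n!='glue' else 150).round(0))
E
```

```text
rib [530.1 328.8 105.8] [530.2 328.3 109. ] [531.1 326.  109. ]
fl [535.9 412.9  94.7] [536.2 411.9 100. ] [537.2 407.7 100. ]
fr [467.4 269.4  96.3] [467.6 269.  100. ] [468.7 266.5 100. ]
rr [638.3 189.5 101.8] [638.6 189.8 100. ] [637.8 190.7 100. ]
rl [705.7 332.3  98.2] [706.3 332.6 100. ] [705.4 329.8 100. ]
[587.19068041 300.83520085 100.        ] 188.01944151872547 158.29739638063535 -24.9343115796879 -25.491794690123886
press pred [528.24921898 328.23783073]
glue [338. 282. 150.]
hammerhead [418. 564.   0.]
hend [658. 517.   0.]
```

Both views put the press point near (530,328) at about 108 mm, with the extractor yawed about -25°. I'll move near it at a safe height, fingers closing, and turn by +38° so the 27 mm side of the closed fingertips runs along the hatch.

Request:
{"op": "play_rows", "data": {"increments": [[13, 41.5, 0, 2, 1], [13, 41.5, 0, 2, 1], [13, 41.5, 0, 2, 1], [13, 41.5, 0, 2, 1], [13, 41.5, 0, 2, 1], [13, 41.5, 0, 2, 1], [13, 41.5, 0, 2, 1], [13, 41.5, 0, 2, 1], [13, 41.5, 0, 2, 1], [13, 41.5, 0, 2, 1], [13, 41.5, 0, 2, 1], [13, 41.5, 0, 2, 1], [13, 41.5, 0, 2, 1], [13, 41.5, 0, 2, 1], [13, 41.5, 0, 2, 1], [13, 41.5, 0, 2, 1], [13, 41.5, 0, 2, 1], [13, 41.5, 0, 2, 1], [13, 41.5, 0, 2, 1], [0, 0, 0, 0, 1]], "newtons": 20}}

```text
time_s: 2.65
ee_pos: [505.1, 276.8, 227.0]
ee_rot: [-180.0, 0.0, 64.8]
force: [0.6, -1.2, 0.3]
gripper_width: 0.5
```

```bash
python3 - <<'E'
from workcell import env
import cv2
s=env.state();im=env.grab_frame("wrist"); cv2.imwrite("pics/wrist1.png",im[:,:,::-1])
print(s["ee_pos"],s["ee_rot"],s["force"],s["gripper_width"])
E
```

```text
[505.07902802 276.84135729 227.04929953] [-1.79966852e+02  8.18765281e-03  6.48006108e+01] [ 0.55166987 -1.16159565  0.33542645] 0.5171320570600355
```

View pics/wrist1.png

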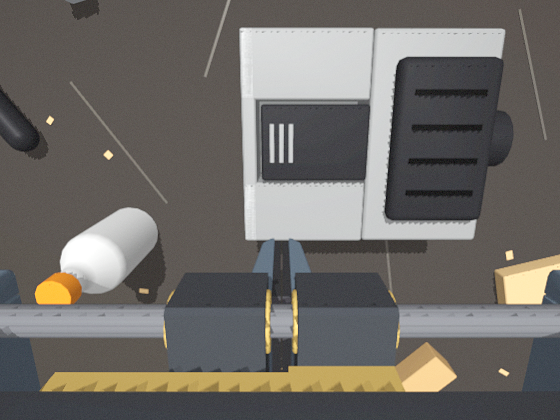

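The wrist view is aligned with the extractor. The ribs are at about (281,143) on the black hatch (262–367 × 104–181), and the closed fingers are below it at (282,250). I'll measure the rib centroid using this view and the fixed cameras.

```bash
cat >> h.py <<'E'
from scipy.spatial.transform import Rotation as Rot
def wcam(pos,rot):
    c=env.calibration("wrist");T=np.eye(4);T[:3,:3]=Rot.from_euler("xyz",rot,degrees=True).as_matrix();T[:3,3]=pos
    M=T@c["hand_eye"];K=np.array([[c["fx"],0,c["cx"]],[0,c["fy"],c["cy"]],[0,0,1]]);return M,K,c["dist_coeffs"]
def wline(p,pos,rot):
    M,K,D=wcam(pos,rot);d=M[:3,:3]@np.r_[cv2.undistortPoints(np.float64([[p]]),K,D)[0,0],1];return M[:3,3],d/np.linalg.norm(d)
def fline(p,n):
    a=ray(p,n,0);b=ray(p,n,300);return a,(b-a)/np.linalg.norm(b-a)
def meet(*L):
    A=sum(np.eye(3)-np.outer(d,d) for o,d in L);b=sum((np.eye(3)-np.outer(d,d))@o for o,d in L)
    X=np.linalg.solve(A,b);return X,[np.linalg.norm((np.eye(3)-np.outer(d,d))@(X-o)) for o,d in L]
E
python3 - <<'E'
from h import *
im=cv2.imread("pics/wrist1.png",0)
m=np.zeros_like(im);m[108:178,264:310]=(im[108:178,264:310]>110)*255
n,l,s,c=cv2.connectedComponentsWithStats(m);print(s[1:],c[1:])
ys,xs=np.nonzero(m);p=(xs.mean(),ys.mean());print(p)
pos=[505.08,276.84,227.05];rot=[-179.967,.008,64.80]
L=wline(p,pos,rot)
at=lambda L,z:L[0]+L[1]*(z-L[0][2])/L[1][2]
print("wrist z109",at(L,109).round(1))
a=(167.8,218.2);b=(332.9,150.8)
print(meet(L,fline(a,"top")),meet(L,fline(b,"scene")),meet(L,fline(a,"top"),fline(b,"scene")))
for q in ((261,142),(367,142),(314,104),(314,181),(241,134)):print(q,at(wline(q,pos,rot),108 if q[0]!=241 else 100).round(1))
E
```

```text
[[269 123   6  40 213]
 [279 123   5  40 198]
 [288 123   6  40 211]] [[271.3286385  143.15023474]
 [281.         142.6969697 ]
 [290.20379147 141.98104265]]
(np.float64(280.8102893890675), np.float64(142.60932475884243))
wrist z109 [528.1 327.  109. ]
(array([529.09580119, 327.18295653, 114.84564176]), [np.float64(0.7743837833541843), np.float64(0.7743837833542043)]) (array([529.13964062, 327.23910394, 106.60683544]), [np.float64(1.1780186033468873), np.float64(1.178018603346991)]) (array([529.58291332, 327.68303395, 107.20037636]), [np.float64(1.7294716971319712), np.float64(1.3158958338272677), np.float64(0.8714038798345719)])
(261, 142) [515.  333.6 108. ]
(367, 142) [586.2 300.  108. ]
(314, 104) [561.5 341.5 108. ]
(314, 181) [538.7 289.9 108. ]
(241, 134) [503.2 345.  100. ]
```

Three views agree within about 2 mm: the press point is (528.5, 327.3) at z about 108. I'll move over it and stop about 12 mm above the hatch.

Request:
{"op": "play_rows", "data": {"increments": [[12, 25, 0, 0, 1], [11.5, 25.5, 0, 0, 1], [0, 0, -25, 0, 1], [0, 0, -25, 0, 1], [0, 0, -20, 0, 1], [0, 0, -15, 0, 1], [0, 0, -6, 0, 1], [0, 0, 0, 0, 1], [0, 0, 0, 0, 1]]}}

```text
time_s: 3.82
ee_pos: [528.7, 325.2, 137.8]
ee_rot: [179.9, -0.1, 64.6]
force: [0.3, -0.7, -0.1]
gripper_width: 0.6
```

```bash
python3 - <<'E'
from workcell import env
import cv2
s=env.state()
print(s["time_s"],s["ee_pos"],s["ee_rot"],s["force"],s["gripper_width"])
im=env.grab_frame("wrist"); cv2.imwrite("pics/wrist2.png",im[:,:,::-1])
im=env.grab_frame("scene"); cv2.imwrite("pics/scene2.png",cv2.resize(im[100:230,280:410,::-1],(600,600),interpolation=cv2.INTER_CUBIC))
E
```

```text
3.825 [528.67775271 325.18430082 137.84618127] [ 1.79942013e+02 -7.56726529e-02  6.46293428e+01] [ 0.26701576 -0.68149151 -0.10657028] 0.6330041569655597
```

View pics/wrist2.png

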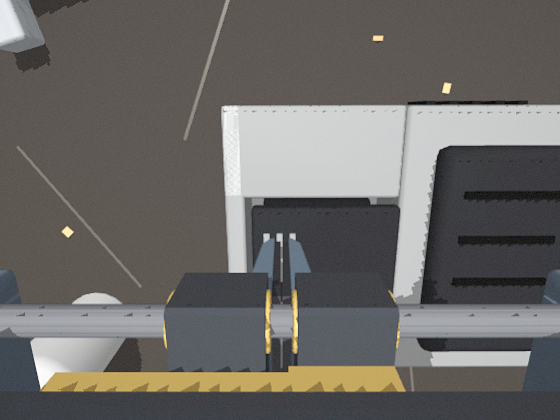

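View pics/scene2.png

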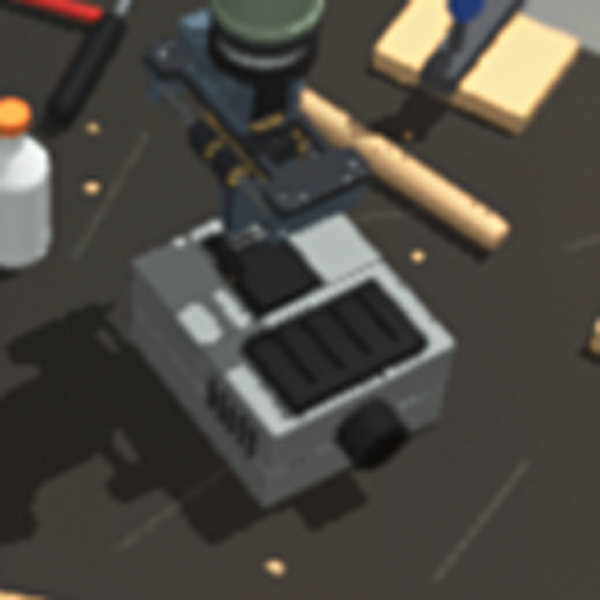

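The fingertips at (281,240) are centred on the ribs, with the tip at z about 124 and nothing touched. I'll descend slowly and watch the force.

Request:
{"op": "play_rows", "data": {"increments": [[0, 1, -4, 0, 1], [0, 1, -4, 0, 1], [0, 0, -3, 0, 1], [0, 0, -2, 0, 1], [0, 0, 0, 0, 1], [0, 0, 0, 0, 1]]}}

```text
time_s: 4.68
ee_pos: [528.3, 327.0, 124.1]
ee_rot: [180.0, -0.0, 64.6]
force: [-0.6, -1.0, 0.1]
gripper_width: 0.3
```

Request:
{"op": "play_rows", "data": {"increments": [[0, 0, -1, 0, 1], [0, 0, -1, 0, 1], [0, 0, 0, 0, 1]]}}

```text
time_s: 5.05
ee_pos: [528.3, 327.1, 122.6]
ee_rot: [180.0, -0.0, 64.6]
force: [-1.0, -0.1, 4.5]
gripper_width: 0.7
```

Contact, at 4.5 N with the tip at z about 108.6. I'll keep going in small steps.

Request:
{"op": "play_rows", "data": {"increments": [[0, 0, -1, 0, 1], [0, 0, -1, 0, 1], [0, 0, 0, 0, 1]]}}

```text
time_s: 5.42
ee_pos: [528.2, 327.2, 120.5]
ee_rot: [180.0, -0.0, 64.6]
force: [-2.0, -0.3, 5.9]
gripper_width: 0.5
```

Request:
{"op": "play_rows", "data": {"increments": [[0, 0, -1, 0, 1], [0, 0, 0, 0, 1]]}}

```text
time_s: 5.68
ee_pos: [528.1, 327.2, 119.2]
ee_rot: [-180.0, -0.0, 64.6]
force: [-1.3, 0.4, 3.3]
gripper_width: 0.3
```

Request:
{"op": "play_rows", "data": {"increments": [[0, 0, -0.5, 0, 1], [0, 0, 0, 0, 1]]}}

```text
time_s: 5.92
ee_pos: [528.2, 327.2, 119.9]
ee_rot: [180.0, -0.0, 64.6]
force: [-4.0, -0.1, 12.2]
gripper_width: 0.5
```

Request:
{"op": "play_rows", "data": {"increments": [[0, 0, -0.5, 0, 1], [0, 0, 0, 0, 1]]}}

```text
time_s: 6.18
ee_pos: [528.2, 327.2, 119.8]
ee_rot: [180.0, -0.1, 64.6]
force: [-3.6, -1.3, 11.5]
gripper_width: 0.2
```

Request:
{"op": "play_rows", "data": {"increments": [[0, 0, -0.5, 0, 1], [0, 0, 0, 0, 1]]}}

```text
time_s: 6.42
ee_pos: [528.2, 327.3, 119.3]
ee_rot: [180.0, -0.1, 64.6]
force: [-4.2, -0.4, 12.9]
gripper_width: 0.2
```

Hard stop: the force is up to about 12–13 N, twice the 6 N press force, and z has stopped falling. I'll release straight up, quickly and well clear, then wait.

Request:
{"op": "play_rows", "data": {"increments": [[0, 0, 20, 0, 1], [0, 0, 40, 0, 1], [0, 0, 40, 0, 1], [0, 0, 30, 0, 1], [-10, -15, 20, 0, 1], [-20, -30, 0, 0, 1], [-20, -30, 0, 0, 1], [0, 0, 0, 0, 1], [0, 0, 0, 0, 1], [0, 0, 0, 0, 1], [0, 0, 0, 0, 1], [0, 0, 0, 0, 1], [0, 0, 0, 0, 1], [0, 0, 0, 0, 1], [0, 0, 0, 0, 1], [0, 0, 0, 0, 1]]}}

```text
time_s: 8.43
ee_pos: [478.2, 252.0, 267.5]
ee_rot: [180.0, -0.0, 64.6]
force: [0.1, -0.0, 0.3]
gripper_width: 0.3
```

```bash
python3 - <<'E'
from workcell import env
import cv2
s=env.state()
print(s["time_s"],s["ee_pos"],s["force"])
im=env.grab_frame("wrist"); cv2.imwrite("pics/wrist3.png",im[:,:,::-1])
im=env.grab_frame("scene"); cv2.imwrite("pics/scene3f.png",im[:,:,::-1]);cv2.imwrite("pics/scene3.png",cv2.resize(im[100:230,280:410,::-1],(600,600),interpolation=cv2.INTER_CUBIC))
im=env.grab_frame("top"); cv2.imwrite("pics/top3.png",im[:,:,::-1])
E
```

```text
8.425 [478.23765206 251.96943804 267.50964038] [ 0.12064448 -0.0177333   0.3486748 ]
```

View pics/wrist3.png

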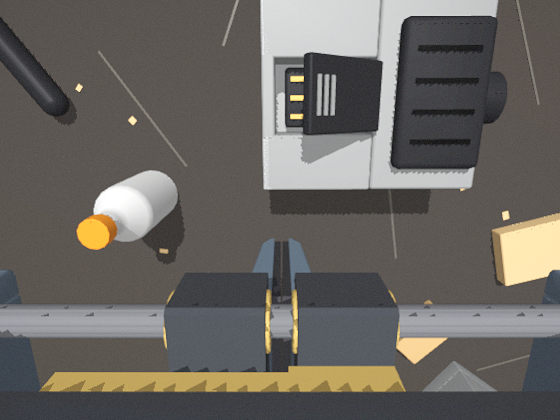

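View pics/scene3.png

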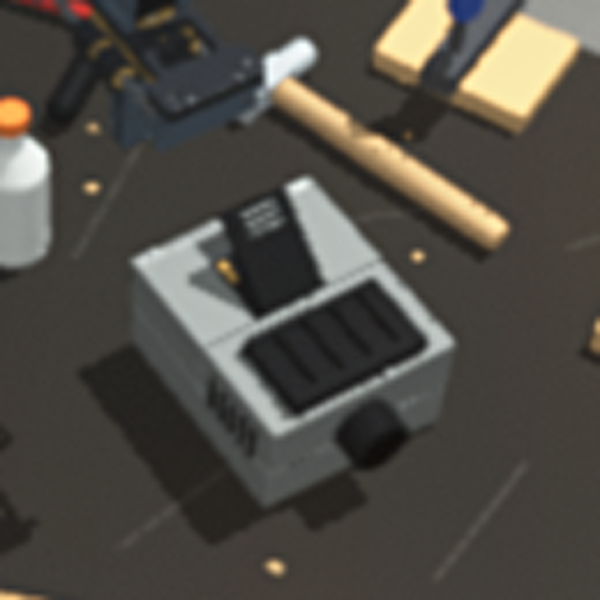

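View pics/top3.png

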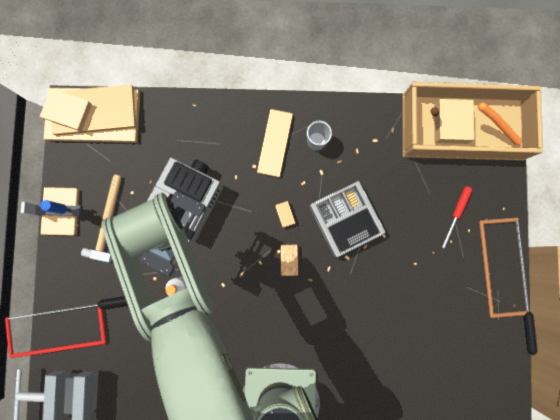

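The hatch has popped: in the wrist view its ribs are at (326,95) and the battery contacts show at (296,98), while the extractor and bystanders look unmoved. I'll wait another second and a half, then check that it stays open and how high it stands.

Request:
{"op": "play_rows", "data": {"increments": [[0, 0, 0, 0, 1], [0, 0, 0, 0, 1], [0, 0, 0, 0, 1], [0, 0, 0, 0, 1], [0, 0, 0, 0, 1], [0, 0, 0, 0, 1], [0, 0, 0, 0, 1], [0, 0, 0, 0, 1], [0, 0, 0, 0, 1], [0, 0, 0, 0, 1], [0, 0, 0, 0, 1], [0, 0, 0, 0, 1]]}}

```text
time_s: 10.07
ee_pos: [478.2, 252.0, 267.5]
ee_rot: [180.0, -0.0, 64.6]
force: [0.3, -0.5, 1.0]
gripper_width: 0.3
```

```bash
python3 - <<'E'
from h import *
s=env.state();im=env.grab_frame("wrist");cv2.imwrite("pics/wrist4.png",im[:,:,::-1])
sc=env.grab_frame("scene")
print(s["time_s"],s["ee_pos"],s["ee_rot"],s["force"])
a=cv2.imread("pics/wrist3.png").astype(int);print("wrist diff",np.abs(a-im[:,:,::-1])[:200].mean(axis=2).max(), (np.abs(a-im[:,:,::-1])[:200].mean(axis=2)>30).sum())
L=wline((326,95),s["ee_pos"],s["ee_rot"])
b=((262.5)*130/600-.5+280,(216.5)*130/600-.5+100)
X,r=meet(L,fline(b,"scene"));print("rib",X.round(1),np.round(r,1))
h=np.array([587.2,300.8,100]);v=X-h;print("angle of rib line",np.arctan2(v[2],np.hypot(*v[:2]))-np.arctan2(9,65))
# case shift in scene picture, region rear part of the case/port & organiser, vs. start
s0=cv2.imread("pics/scene0.png",0).astype(np.float32);s1=cv2.cvtColor(sc,cv2.COLOR_RGB2GRAY).astype(np.float32)
for n,(y0,y1,x0,x1) in dict(ext_rear=(160,215,325,385),org=(240,310,212,288)).items():
    print(n,cv2.phaseCorrelate(s0[y0:y1,x0:x1].copy(),s1[y0:y1,x0:x1].copy()))
E
```

```text
10.075 [478.24431544 251.98994471 267.47409275] [ 1.79995628e+02 -8.67853104e-04  6.46317954e+01] [ 0.27802898 -0.45535321  0.96468749]
wrist diff 61.0 138
rib [545.7 318.6 147.7] [0.4 0.4]
angle of rib line 0.6749363563004558
ext_rear ((-0.053695201747739674, 0.050232353962719856), 0.9484117696020338)
org ((-0.022520284594655493, 0.030445024748274818), 0.9916326828300953)
```

View pics/wrist4.png

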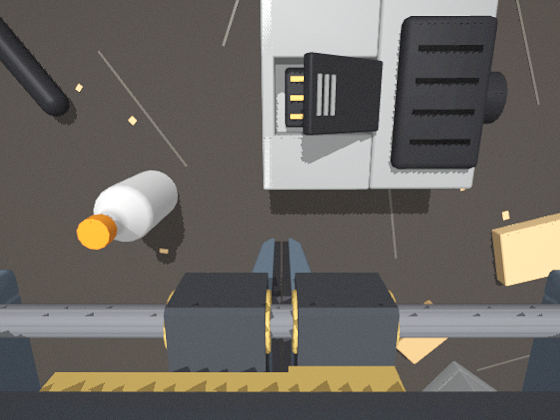

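The hatch is in the same place in the latest wrist view, ribs still at (326,95). It measures 0.67 rad open, and the extractor and organiser have shifted by less than 0.1 px. I'm handing the job in.

```bash
python3 -c "
from workcell import env
print(env.job_done())"
```

```text
the job is handed in; nothing more can be done
None
```

I pressed the battery hatch once at its ribs with the closed fingertips. It went to the hard stop at about 12–13 N, and when I lifted straight off it popped open. I then waited about 3 s clear of it and handed the job in at about 10 s.

- **Hatch:** measured from two views, it stood about 0.67 rad open (ribs at z about 148 mm), and looked unchanged in two wrist pictures about 1.6 s apart. About 138 pixels in the compared area differed noticeably between those two pictures; I took this as edge noise and did not look into it.
- **Extractor and organiser:** they shifted by less than 0.1 px in the scene camera. I saw no change at the organiser's flap, though I did not measure its angle.
- **Bystanders:** they looked unmoved in the pictures, but I did not measure them one by one.
- **Robot:** the arm was touching nothing, with the wrist force around 1 N, which is close to its noise.
- **Position measurements:** the camera views of the press point agreed to about 2 mm across the surface. Its height varied more, from 106 to 115 mm depending on the pair of views, so I found the actual surface by touch.

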